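# Pop the wafer hatch of a tubing welder

## Task

The tubing welder's wafer magazine is due for a change: with a fingertip, gently press the blue pad of its hatch once until the push-push latch lets go, then draw straight back so that the hatch can spring fully up. Keep clear and watch it for about two seconds to see that it stays up; do not push it down again. Leave the used-wafer hatch with the yellow pad shut, and the spare magazine, tape reel and bottle where they stand.

Things in the scene. Friction and masses are not known exactly. Their poses are not given: they have to be found in the camera images.
- welder: tubing welder, fixed grey bench machine, 270 mm deep (x), 360 mm wide (y), deck 120 mm above the bench. Origin: centre of its underside; x from its front (robot's side) to its back, y left, z up. Equal hatches lie flush in the deck at the front edge: blue pad 105 mm left of the middle, yellow pad 5 mm right. A smoked cover, 250 mm in x, stands open on its right (-y) end, top 340 mm above the bench
- wafer_hatch (a joint): angle (rad) of the wafer hatch, hinged at its rear edge: 0 shut and latched (within 0.01), -0.065 pressed fully in, 0.45 fully up. Push-push: about 4 N on the pad; the latch lets go once the pad is 2 mm down (stop at 4.5 mm); as the finger withdraws the sprung lid follows in about 0.5 s and rests at 0.45, front edge 40 mm up. Pressed down again it latches shut
- wafer_pad (a point): middle of the top of the blue press pad, 26 mm (x) by 44 mm (y), 1.5 mm proud of the grey lid (92 mm long in x, 70 mm wide), 22 mm behind the lid's front edge, 70 mm in front of its hinge, 121.5 mm above the bench when shut. Axes as the welder's while shut; it tilts with the lid
- waste_hatch (a joint): angle of the used-wafer hatch (yellow pad), same size, latch and values as the wafer hatch; shut at 0 and to stay so
- waste_pad (a point): middle of the top face of the yellow press pad on the used-wafer hatch; same pad size and axes
- clamps_top (a point): top middle of the black tube clamps, a fixed block 100 mm (x) by 84 mm (y), 41 mm high, on the deck behind the hatches. Axes as the welder's
- spare_mid (a point): centre of the spare wafer magazine, a loose white box with a blue band, 34 mm (x) by 60 mm (y) by 46 mm high, 70 g, standing on the welder's deck behind the wafer hatch; z up
- reel_mid (a point): centre of a loose reel of white tape lying flat on the bench in front of the welder, 56 mm across, 25 mm hole, 19 mm high; z up
- bottle_mid (a point): centre of a loose upright clear bottle with a red cap on the bench to the left of the welder, 60 mm across, 150 mm high; z up
Not all that is in view belongs to the job. Of the things that look like the part that bears spare_mid, the middle-sized one is meant. Several things look just like the part that bears bottle_mid: the one meant starts farthest to the robot's left.

How it is judged:
By the outcome, as a careful person would: the job done as asked, in the order asked, and still so for the second after the job is handed in, with the robot touching nothing.
It also fails if it takes over 32 s, if anything falls off the work surface, if the arm or the gripper's body presses on something with over 40 N, if the wrist force passes 120 N, or if a joint passes its speed limit or range.

## Robot

A 6-joint arm with a two-finger parallel gripper is mounted at the origin on the work surface. World frame = base frame: x ahead of the robot, y to its left, z up, the work surface at z = 0. Lengths are in m, angles in rad, forces in N, time in s.
With the tool pointing down it reaches from about 0.375 to 0.9 m from the base axis. Payload 3.1 kg.
Tool frame: the origin (TCP) lies between the finger pads; the fingertips stand 8 mm ahead of it and the grasp point (between the pads) lies 11 mm behind it; z points along the fingers, y is the line along which they close (so a half turn about z gives the same grasp; the last joint's range is limited). The gripper opens to 87 mm and grips with 3 to 60 N. Pads are 19 mm wide; open, the fingers measure 117 mm over their backs; the gripper's body (75 mm by 190 mm) begins 51 mm behind the grasp point.
Start: joints at [-1.468, 0.527, 1.433, -0, 1.181, -0.178], TCP at [0.174, -0.6, 0.231] pointing down, gripper open.
Joint ranges: [-3.08, 3.08], [-0.75, 2.2], [0.22, 2.44], [-1.43, 4.57], [0, 2.65], [-2.85, 2.85]. Speed limits (rad/s): [2.79, 2.79, 3.14, 3.14, 3.14, 3.14].

## Interface

Orientations are given as a unit quaternion [x, y, z, w].
In Python, from rig import robot, vision, job gives the robot as it stands.
- The arm moves only by the shell command python3 -m handwheel 'ROWS' [OPENING] [FORCE]. ROWS is JSON, a list of rows, each a list of 4 numbers: the shift along the tool's x, y, z as a fraction of full scale, then the turn about the tool's z as a fraction of full scale. A call has 1 to 20 rows; each row is the pose to reach, as a shift and turn from the pose commanded when the call began, along the tool's axes at that moment, turning the shorter way round; what a row does not reach only later rows make up. Full scale, the value 1, is 300 mm for a shift and 2 pi rad for a turn. A row lasts 1/12 s, in which the tool goes at most 41.7 mm and 7.16 degrees, less where a joint would pass 70% of its speed; a pose out of reach is approached as far as the arm can. A call with a number of a shift or a turn outside -1 to 1 is refused whole. A call with a gripper value outside its range is refused whole. OPENING is the opening in per cent of the stroke, from 0 (shut) to 100 (fully open), set as the call begins (- or left out, the last holds). The fingers move at their own pace and stop on an object; FORCE is the grip in N (left out, the last holds). Time passes only in rows, so rows that repeat a pose let the fingers close. It gives the time, the measured TCP pose, the force, the opening and the grip force at its end, in the units of the state.
- robot.get_obs(): the state, without advancing time (a new reading comes with each control period).
- vision.camera(name): name is "side" or "top"; returns a dict with "frame" (420x560x3 uint8, red, green, blue), "K" (3x3 intrinsics, pixels), "k1" (the pictures are not rectified: a ray, as slopes to the right and down, at radius r is drawn at 1 + k1 r^2 times it, then the intrinsics apply), "cam_to_world" (4x4, takes a point from camera to world coordinates). Camera axes: x right, y down, z forward; pixel columns grow to the right and rows downward; lengths in m; the calibration is good to about 2 mm. A picture is of the moment at which its call begins. There is no depth.
- job.hand_in(): hands the job in; it is judged then, once.
Trained networks look in the newest picture that a camera, given by its name, has taken for a name from the list of things; names that differ only in an ending like _2 or _b are one class to them, and where a whole thing is asked for, a point or a joint stands for the part that bears it (a point fixed in the world has none). Each returns a list of dicts, best first, with "conf" (0 to 1); they miss things now and then, are a little off and sometimes report something else, mostly with a low value. They report only what shows in the picture. A call takes as long as a camera call. They do not tell look-alikes from the thing itself.
- vision.look_for(camera, label): "point" ([row, column] in pixels, amid what is visible of it).
- vision.outline_of(camera, label): "mask" (420x560 bool, what is visible of it) and "point" ([row, column] in pixels, amid what is visible of it).
The state is a dict: "time": time; "q": joint angles; "joint_velocities": joint speeds; "joint_torque": joint torques, N m; "position": TCP position; "tool_rot": TCP orientation; "ft_force": force on the tool from outside, world axes, zero at the start; "moment": the same for the moment, N m; "grip_width": finger opening in m; "grip_force": force on a finger pad.
Only numpy, scipy, OpenCV 4.12 (cv2) and the standard library are available. Lean on these libraries where they do the work, as an engineer would, in place of code of your own. Each camera call takes 0.05 s, during which the arm holds its last target. There are 200 camera calls.

## Working session

There is one attempt and no reset: what is moved stays moved. The work goes in short steps, Python scripts to look and compute and a shell command to move; the robot and the scene stay as the last step left them, time stands still between calls to the robot, and variables do not carry over. Pictures are saved under pics/ and viewed, at most 10 in all, crops included, and the job is handed in when it is done.

```bash
ls; mkdir -p pics; cat > h.py <<'E'
import numpy as np, cv2
from rig import robot, vision, job
def cam(n):
    return vision.camera(n)
def ray(c,p):
    r,co=p; K=c["K"]; d=np.array([(co-K[0,2])/K[0,0],(r-K[1,2])/K[1,1]]); u=d.copy()
    for _ in range(20): u=d/(1+c["k1"]*(u@u))
    T=np.array(c["cam_to_world"]); return T[:3,3],T[:3,:3]@np.array([u[0],u[1],1])
def atz(c,p,z):
    o,v=ray(c,p); return o+v*(z-o[2])/v[2]
def proj(c,X):
    T=np.array(c["cam_to_world"]); x=T[:3,:3].T@(np.array(X)-T[:3,3]); u=x[:2]/x[2]; u=u*(1+c["k1"]*(u@u)); K=c["K"]
    return np.array([K[1,1]*u[1]+K[1,2],K[0,0]*u[0]+K[0,2]])
def tri(c1,p1,c2,p2):
    o1,v1=ray(c1,p1);o2,v2=ray(c2,p2); s=np.linalg.lstsq(np.c_[v1,-v2],o2-o1,rcond=None)[0]
    a=o1+v1*s[0];b=o2+v2*s[1]; return (a+b)/2,np.linalg.norm(a-b)
def save(c,n): cv2.imwrite(f"pics/{n}.png",c["frame"][:,:,::-1])
E
python3 - <<'E'
from h import *
for n in("top","side"):
    c=cam(n);save(c,n+"0");c["K"]=np.array(c["K"]);print(n,np.round(c["cam_to_world"],3).tolist())
    for l in("welder","wafer_pad","waste_pad","clamps_top","spare_mid","reel_mid","bottle_mid"):
        print(l,[(np.round(d["point"]).tolist(),round(d["conf"],2)) for d in vision.look_for(n,l)])
o=robot.get_obs();print(o["time"],o["position"],o["tool_rot"],o["ft_force"])
E
```

```text
pics
top [[-0.012, -0.991, 0.133, 0.439], [-1.0, 0.013, 0.005, 0.011], [-0.007, -0.133, -0.991, 1.109], [0.0, 0.0, 0.0, 1.0]]
welder [([155.0, 384.0], 0.86)]
wafer_pad [([216.0, 317.0], 0.94)]
waste_pad [([198.0, 360.0], 0.81), ([200.0, 234.0], 0.45)]
clamps_top [([156.0, 386.0], 0.62)]
spare_mid [([170.0, 195.0], 0.92), ([160.0, 241.0], 0.75), ([234.0, 392.0], 0.27)]
reel_mid [([233.0, 391.0], 0.81)]
bottle_mid [([272.0, 262.0], 0.67), ([200.0, 233.0], 0.63), ([273.0, 324.0], 0.63)]
side [[-0.858, -0.393, 0.33, 0.335], [-0.513, 0.644, -0.567, 0.459], [0.01, -0.656, -0.755, 0.692], [0.0, 0.0, 0.0, 1.0]]
welder [([118.0, 305.0], 0.94)]
wafer_pad [([171.0, 332.0], 0.74)]
waste_pad [([138.0, 340.0], 0.85)]
clamps_top [([116.0, 304.0], 0.74)]
spare_mid [([237.0, 207.0], 0.76), ([278.0, 172.0], 0.59), ([149.0, 258.0], 0.58), ([172.0, 331.0], 0.23)]
reel_mid [([150.0, 378.0], 0.86)]
bottle_mid [([264.0, 363.0], 0.96), ([249.0, 250.0], 0.85), ([210.0, 395.0], 0.6)]
0.8 [ 0.17383982 -0.60032825  0.23056358] [9.90090732e-01 1.40429133e-01 7.06353803e-06 2.71964472e-05] [0.52778843 0.27339568 0.29890266]
```

View both.

View pics/top0.png

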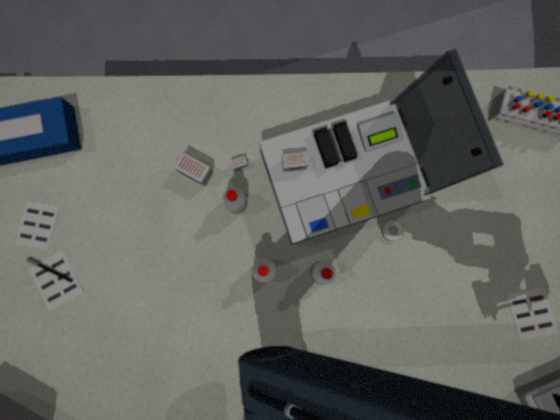

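View pics/side0.png

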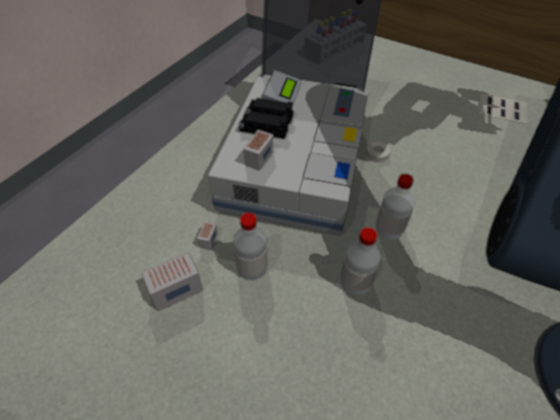

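```bash
cat > m.py <<'E'
from h import *
def blob(c,lo,hi,near,name=None):
    hsv=cv2.cvtColor(c["frame"],cv2.COLOR_RGB2HSV); m=cv2.inRange(hsv,lo,hi)
    n,l,s,ce=cv2.connectedComponentsWithStats(m)
    k=min([i for i in range(1,n) if s[i,4]>40],key=lambda i:np.hypot(ce[i][1]-near[0],ce[i][0]-near[1]))
    return ce[k][::-1],s[k,4],cv2.minAreaRect(np.argwhere(l==k)[:,::-1].astype(np.float32))
B=((100,120,60),(130,255,255));Y=((18,120,80),(32,255,255))
E
python3 - <<'E'
from m import *
ct,cs=cam("top"),cam("side")
P={}
for n,r,a,b in(("blue",B,(225,318),(170,342)),("yel",Y,(211,361),(134,350))):
    p,q=blob(ct,*r,a),blob(cs,*r,b); print(n,p,q)
    print("top",atz(ct,p[0],.1215).round(4),"side",atz(cs,q[0],.1215).round(4),"tri",tri(ct,p[0],cs,q[0]))
    P[n]=(atz(ct,p[0],.1215)+atz(cs,q[0],.1215))/2
d=P["blue"]-P["yel"];yaw=np.arctan2(-d[0],d[1]);print("dist",np.linalg.norm(d),"yaw",yaw,P)
def mk(v): return P["blue"]+[np.cos(yaw)*v[0]-np.sin(yaw)*v[1],np.sin(yaw)*v[0]+np.cos(yaw)*v[1],v[2]]
def draw(c,n):
    f=cv2.resize(c["frame"][:,:,::-1],None,fx=3,fy=3,interpolation=cv2.INTER_CUBIC)
    for pts in([(13,22,0),(13,-22,0),(-13,-22,0),(-13,22,0)],[(70,35,-1.5),(70,-35,-1.5),(-22,-35,-1.5),(-22,35,-1.5)],[(-22,75,-1.5),(-22,-285,-1.5),(248,-285,-1.5),(248,75,-1.5)]):
        cv2.polylines(f,[np.array([(3*proj(c,mk(np.array(v)/1e3))[::-1]+1) for v in pts]).round().astype(np.int32)],True,(0,255,0),1)
    return f
t=draw(ct,0)[270:840,720:1300]; s=draw(cs,0)[240:810,600:1180]
cv2.imwrite("pics/crop1.png",cv2.resize(np.hstack([t,s]),(800,393)))
print("cover corner",[mk((x,-.285+0,.34-.1215)).round(3) for x in(-.012,.238)])
print("spare",tri(ct,(158,294),cs,(147,259)),"bottles",atz(ct,(270,263),.15),atz(ct,(272,326),.15),atz(ct,(196,231),.15),"reel",atz(ct,(231,392),.019))
R=np.eye(3)
from scipy.spatial.transform import Rotation as Ro
o=robot.get_obs();R=Ro.from_quat(o["tool_rot"]).as_matrix();print(R.round(4),o["position"],o["time"],(R.T@(P["blue"]-o["position"])).round(4),o["grip_width"])
wy=np.array([-np.sin(yaw),np.cos(yaw),0]);v=R.T@wy;print("turn about tool z",np.arctan2(-v[0],v[1]),np.arctan2(v[0],-v[1]))
E
```

```text
blue (array([224.66257669, 318.39877301]), np.int32(163), ((318.5500183105469, 224.65000915527344), (9.803059577941895, 16.4438419342041), 71.56504821777344)) (array([170.03684211, 342.00526316]), np.int32(190), ((341.9200134277344, 169.94000244140625), (12.521982192993164, 15.115821838378906), 10.30484676361084))
top [ 0.528  -0.099   0.1215] side [ 0.5282 -0.0967  0.1215] tri (array([ 0.52860032, -0.09915539,  0.11906543]), np.float64(0.0008412510503394135))
yel (array([210.78688525, 360.85245902]), np.int32(183), ((360.8999938964844, 210.70001220703125), (10.119288444519043, 17.708751678466797), 71.56504821777344)) (array([133.89634146, 349.53658537]), np.int32(164), ((349.5135498046875, 133.91893005371094), (12.165525436401367, 13.480716705322266), 9.462322235107422))
top [ 0.561  -0.2042  0.1215] side [ 0.5613 -0.2021  0.1215] tri (array([ 0.56164489, -0.2045391 ,  0.11951975]), np.float64(0.0009010866758108944))
dist 0.11040748388459992 yaw 0.30402554279424354 {'blue': array([ 0.52808174, -0.097843  ,  0.1215    ]), 'yel': array([ 0.56113372, -0.2031871 ,  0.1215    ])}
cover corner [array([ 0.602, -0.373,  0.34 ]), array([ 0.84 , -0.299,  0.34 ])]
spare (array([ 0.68625178, -0.04216955,  0.1494127 ]), np.float64(0.006755897110906551)) bottles [0.42017435 0.03734425 0.15      ] [ 0.41387509 -0.11040199  0.15      ] [0.59744851 0.1128792  0.15      ] reel [ 0.51769361 -0.30763007  0.019     ]
[[ 0.9606  0.2781 -0.    ]
 [ 0.2781 -0.9606 -0.    ]
 [-0.      0.     -1.    ]] [ 0.17381814 -0.60031574  0.23056389] 0.9 [ 0.48   -0.3841  0.109 ] 0.08689191923083127
turn about tool z 3.1193795477435593 -0.02221310584623403
```

View pics/crop1.png

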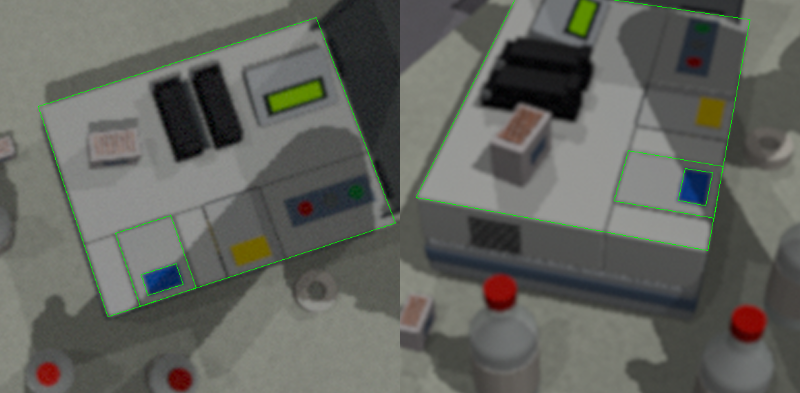

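Both views agree. The green overlay of the welder, lid and pad sizes lies on the picture edges, and the two pads measure 110.4 mm apart against 110 mm given. The yaw is 0.304 rad.

What could be taken for the wafer pad (top view, row, column):
- blue pad: (225,318)
- yellow pad: (211,361)
- button panel: about (188,398)
- blue band of the spare: about (165,294)

I choose (225,318): it is blue, the leftmost of the two hatches, and at the front edge. The crop confirms it.

```bash
python3 -m handwheel '[[0.05,-0.04,0,0],[0.13,-0.1,0,0],[0.22,-0.18,0,0],[0.31,-0.25,0,0],[0.4,-0.32,0,0],[0.49,-0.39,0,0],[0.58,-0.46,0,0],[0.66,-0.53,0,0],[0.73,-0.58,0,0],[0.78,-0.62,0,0],[0.8,-0.64,0,0]]' 0 20
```

```text
time: 1.82
position: [0.3521, -0.3468, 0.2307]
tool_rot: [0.99, 0.142, 0.0, -0.0]
ft_force: [-1.2, -0.1, -0.4]
grip_width: 0.0219
grip_force: 0.0
```

```bash
python3 -m handwheel '[[0.05,-0.04,0,0],[0.13,-0.1,0,0],[0.22,-0.18,0,0],[0.31,-0.25,0,0],[0.4,-0.32,0,0],[0.49,-0.39,0,0],[0.58,-0.46,0,0],[0.66,-0.53,0,0],[0.73,-0.58,0,0],[0.78,-0.62,0,-0.002],[0.8,-0.64,0,-0.0035],[0.8,-0.64,0,-0.0035],[0.8,-0.64,0,-0.0035]]'; python3 -c "
from h import *
o=robot.get_obs()
from scipy.spatial.transform import Rotation as Ro
R=Ro.from_quat(o['tool_rot']).as_matrix();print(R[:,1],R.T@(np.array([.5281,-.0978,.1295])-o['position'])/.3)
save(cam('side'),'s1')"
```

```text
time: 2.9
position: [0.5277, -0.0986, 0.2304]
tool_rot: [0.988, 0.151, -0.0, 0.0]
ft_force: [1.1, -0.0, -0.6]
grip_width: 0.0005
grip_force: 0.0
[ 2.99399447e-01 -9.54127795e-01  3.48188022e-04] [ 0.00219828 -0.00226494  0.3363738 ]
```

```bash
python3 -m handwheel '[[0.002,-0.002,0.04,0],[0.002,-0.002,0.1,0],[0.002,-0.002,0.17,0],[0.002,-0.002,0.23,0],[0.002,-0.002,0.27,0],[0.002,-0.002,0.3,0],[0.002,-0.002,0.31,0],[0.002,-0.002,0.31,0],[0.002,-0.002,0.31,0]]'; python3 -c "
from h import *
c=cam('side');t=cam('top')
cv2.imwrite('pics/near.png',np.hstack([cv2.resize(a,None,fx=3,fy=3)[:,:,::-1] for a in (c['frame'][90:250,230:370],t['frame'][150:310,250:370])]))
print(robot.get_obs()['ft_force'])"
```

```text
time: 3.7
position: [0.5288, -0.0979, 0.138]
tool_rot: [0.989, 0.151, 0.0, 0.0]
ft_force: [0.6, -0.0, 0.8]
grip_width: 0.0005
grip_force: 0.0
[-0.35408173  0.24307736 -0.33637669]
```

View pics/near.png

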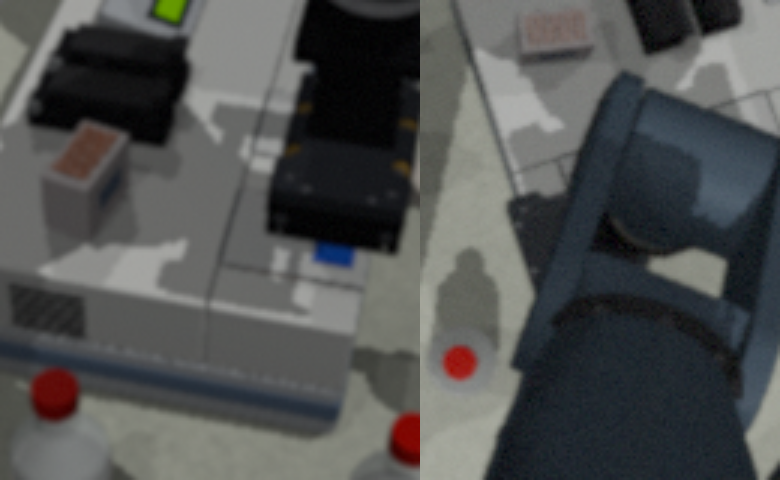

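The crop shows the gripper body over the hatch, with part of the blue pad at (253,335) peeping out below it. Spare, bottles and clamps are clear, and there is no contact force. Now I press in small steps.

```bash
python3 -m handwheel '[[0,0,0.008,0],[0,0,0.016,0],[0,0,0.022,0],[0,0,0.022,0],[0,0,0.022,0]]'
```

```text
time: 4.22
position: [0.5284, -0.0971, 0.1308]
tool_rot: [0.988, 0.151, -0.0, -0.0]
ft_force: [-0.3, -0.2, 0.2]
grip_width: 0.0004
grip_force: 0.0
```

```bash
python3 -m handwheel '[[0,0,0.002,0],[0,0,0.005,0],[0,0,0.007,0],[0,0,0.007,0],[0,0,0.007,0]]'
```

```text
time: 4.63
position: [0.5286, -0.0972, 0.1291]
tool_rot: [0.988, 0.151, 0.0, 0.0]
ft_force: [-0.4, -0.9, 3.6]
grip_width: 0.0004
grip_force: 1.7
```

```bash
python3 -m handwheel '[[0,0,0.003,0],[0,0,0.006,0],[0,0,0.008,0],[0,0,0.008,0],[0,0,0.008,0]]'
```

```text
time: 5.05
position: [0.5286, -0.0973, 0.1265]
tool_rot: [0.988, 0.151, 0.0, 0.0]
ft_force: [-1.8, 0.3, 4.6]
grip_width: 0.0006
grip_force: 2.1
```

```bash
python3 -m handwheel '[[0,0,-0.02,0],[0,0,-0.06,0],[0,0,-0.12,0],[0,0,-0.2,0],[0,0,-0.28,0],[0,0,-0.36,0],[0,0,-0.42,0],[0,0,-0.46,0],[0,0,-0.48,0],[0,0,-0.48,0],[0,0,-0.48,0]]'; python3 -c "
from h import *
c=cam('side');t=cam('top')
cv2.imwrite('pics/up.png',np.hstack([cv2.resize(a,None,fx=3,fy=3)[:,:,::-1] for a in (c['frame'][90:250,230:370],t['frame'][150:310,250:370])]))
print(robot.get_obs()['ft_force'])"
```

```text
time: 5.97
position: [0.5281, -0.0971, 0.27]
tool_rot: [0.988, 0.151, -0.0, -0.0]
ft_force: [-0.7, 0.4, 0.0]
grip_width: 0.0003
grip_force: 0.0
[-0.80310023  0.03559943 -0.6533863 ]
```

View pics/up.png

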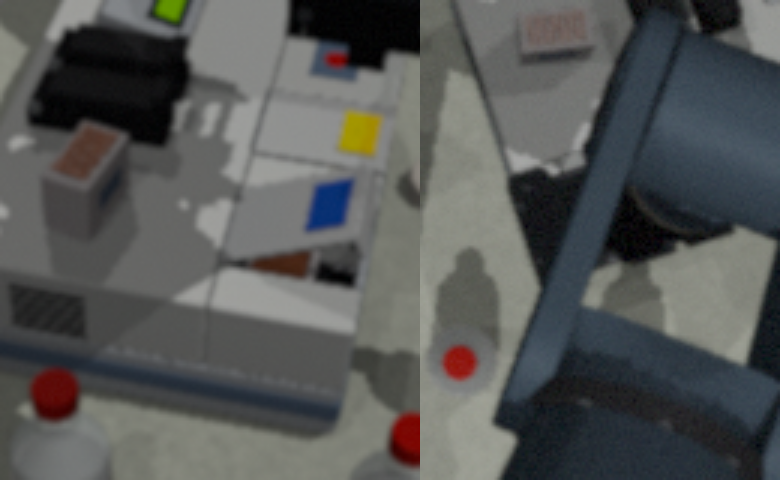

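The side crop shows the wafer hatch up, with the blue pad tilted at (205,330) and the magazine showing beneath it. The yellow hatch is flush at (133,360). The arm holds still now while I watch for two seconds.

```bash
W='from m import *
c=cam("side");b=blob(c,*B,(158,342))[0];y=blob(c,*Y,(134,350))[0]
yaw=.304;a=np.linspace(0,.5,51);H=np.array([.5281+.07*np.cos(yaw),-.0978+.07*np.sin(yaw),.12])
P=[H+np.array([-np.cos(yaw)*x,-np.sin(yaw)*x,z]) for x,z in zip(.07*np.cos(a)+.0015*np.sin(a),.07*np.sin(a)+.0015*np.cos(a))]
e=[np.linalg.norm(proj(c,p)-b) for p in P];k=int(np.argmin(e));print(c["frame"].shape,b,y,"angle",a[k],"err px",e[k]);save(c,"w%d"%int(robot.get_obs()["time"]*10))'
python3 -c "$W"; python3 -m handwheel '[[0,0,0,0],[0,0,0,0],[0,0,0,0],[0,0,0,0],[0,0,0,0],[0,0,0,0],[0,0,0,0],[0,0,0,0],[0,0,0,0],[0,0,0,0],[0,0,0,0],[0,0,0,0]]' | head -1
python3 -c "$W"; python3 -m handwheel '[[0,0,0,0],[0,0,0,0],[0,0,0,0],[0,0,0,0],[0,0,0,0],[0,0,0,0],[0,0,0,0],[0,0,0,0],[0,0,0,0],[0,0,0,0],[0,0,0,0],[0,0,0,0],[0,0,0,0],[0,0,0,0]]'
python3 -c "$W"; ls pics
```

```text
(420, 560, 3) [157.88636364 339.38636364] [133.93710692 349.52201258] angle 0.46 err px 1.438449523352885
time: 7.12
(420, 560, 3) [157.82758621 339.45402299] [133.93710692 349.52201258] angle 0.46 err px 1.3543177489703662
time: 8.33
position: [0.5285, -0.0972, 0.2704]
tool_rot: [0.988, 0.151, -0.0, -0.0]
ft_force: [-0.7, -0.7, -0.2]
grip_width: 0.001
grip_force: 0.0
(420, 560, 3) [157.87428571 339.42285714] [133.93710692 349.52201258] angle 0.46 err px 1.400068206474975
crop1.png
near.png
s1.png
side0.png
top0.png
up.png
w61.png
w71.png
w83.png
```

The hatch has stayed at about 0.46 rad (fully up) for over 2 s. The yellow pad has not moved from (133.9, 349.5), and nothing else was touched.

```bash
python3 -c "
from rig import job;print(job.hand_in())"
```

```text
the job is handed in; nothing more can be done
None
```

I pressed the blue pad once with about 4.6 N and drew straight up; the wafer hatch measured about 0.46 rad, fully up, for over two seconds, the yellow hatch stayed shut, nothing else was touched, and the job is handed in.

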